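Open and hold the self-closing drain valve of a paint mixing bench

TASK

Lift the loose cover plate off the two pins of the drain-valve housing and lay it flat on the floor of the empty steel tray, without dropping it, and let go of it. Then swing the cam lever that lay under the cover up until it stands straight up, where the cam lifts the plunger highest, and finish while holding it there: the lever is sprung and falls back if released, so do not let go at the end. Leave everything else on the bench where it stands.

Things in the scene. Friction and masses are not known exactly. Their poses are not given: they have to be found in the camera images.
- valve: the drain-valve housing, fixed to the bench: a grey base 210 x 90 x 12 mm with a grey block 18 mm thick, 85 mm wide and reaching 80 mm high at each end (centred 90 mm either side of the middle); its two long sides are open. On top of each block, in its middle, stands a pin 8 mm across and 14 mm tall. Origin under its centre on the bench; x runs along its length, roughly away from the robot; z up
- cover: the loose aluminium cover plate, 205 x 85 x 4 mm, about 0.3 kg, with a 14 mm hole 90 mm either side of its middle; at the start it lies on the end blocks with the pins through the holes, its underside 80 mm above the bench. Origin at the middle of its underside; x along its length, z up
- cover_bar (a point): centre of the grab bar on the cover: a level square bar 12 x 12 mm and 80 mm long, running along the cover's x, 34 mm above the cover's underside (24 mm free under the bar, between two legs 35 mm either side of its middle)
- tray: dark steel tray fixed to the bench, 300 x 170 mm outside, 22 mm high, walls and floor 3 mm thick; origin under its centre on the bench, x along its length, roughly away from the robot. It may be to the left or to the right of the housing
- cam_lever (a joint): angle of the cam lever (a steel bar 10 mm wide along its turning axis and 13 mm deep, with a black cross knob at its end) about a level axis along the housing's y. 0: the lever lies level, pointing along the housing's -x (its start, resting on its stop); 1.571: it stands straight up, the highest lift; its far stop is 2.1, where the plunger has come down again. A spring always turns it back to 0 (about 0.1 N m at 0 and 0.26 N m at 1.571)
- lever_knob (a point): centre of the lever's knob, 80 mm from the pivot: a cylinder 20 mm across and 30 mm long with flat ends, its axis along the lever's turning axis, so it can be pinched over its ends. At the start it is 52 mm above the bench and under the cover
- pivot (a point): pivot of the lever: a fixed point of the housing, 45 mm along its x from its middle and 52 mm above the bench; its axes are the housing's
- plunger (a joint): lift of the brass-headed plunger (head 26 mm across, 28 mm to the housing's +y side of the pivot, 75 mm above the bench at rest) that is driven by the cam: 0 m at rest, 0.0127 m at the highest lift
- tin: small paint tin, a cylinder 54 mm across and 62 mm tall, on the bench between the housing and the tray, farther from the robot; origin under its centre; leave it alone
- jar: small clear jar with a white cap, 48 mm across and 55 mm tall, on the bench between the housing and the tray, nearer the robot; origin under its centre; leave it alone
- stirrer: wooden-handled mixing spatula 200 mm long lying on the bench to the robot's right; leave it alone
Mind the look-alikes: they are no part of the job. There is more than one size of the cover; the one meant has the size given above.

How it is judged:
By the outcome, as a careful person would: the job done as asked, in the order asked, and still so for the second after the job is handed in, while the arm keeps its last pose, push and grip.
It also fails if it takes over 59 s, if anything falls off the work surface, if the arm or the gripper's body presses on something with over 40 N, if the wrist force passes 120 N, or if a joint passes its speed limit or range.

ROBOT

A 6-joint arm with a two-finger parallel gripper is mounted at the origin on the work surface. World frame = base frame: x ahead of the robot, y to its left, z up, the work surface at z = 0. Lengths are in m, angles in degrees, forces in N, time in s.
With the tool pointing down it reaches from about 0.275 to 0.825 m from the base axis. Payload 5.2 kg.
Tool frame: the origin (TCP) lies midway between the tips of the shut fingers; the grasp point (between the pads) lies 19 mm behind it (r.pinch_z is the distance from the TCP to the grasp point, in m); z points along the fingers, y is the direction in which the jaws open and shut (so a half turn about z gives the same grasp; the last joint's range is limited). The gripper opens to 93 mm and grips with 3 to 60 N. Pads are 15 mm wide; open, the fingers measure 128 mm over their backs; the gripper's body (75 mm by 188 mm) begins 65 mm behind the grasp point.
Start: joints at [53.755, 14.817, 87.949, -0, 77.235, -11.62], TCP at [0.229, 0.5, 0.219] pointing down, gripper open.
Joint ranges: [-179.93, 179.93], [-52.35, 119.4], [10.71, 147.94], [-69.91, 249.91], [12.55, 155.21], [-178.61, 178.61]. Speed limits (degrees/s): [147.25, 147.25, 180, 180, 180, 180].

INTERFACE

Orientations are given as a 3x3 rotation matrix whose columns are the frame's x, y, z axes.
In Python, from plant import r, viewer gives the robot as it stands.
- The arm moves only by the tool drive_tool, never from a script. Its argument "targets" is a list of rows, each a list of 5 numbers: the shift along the world's x, y, z in mm, then the turn about the world's z in rad, then the opening, from 0 (shut) to 1 (fully open). A call has 1 to 20 rows; each row is the pose to reach, as a shift and turn from the pose commanded when the call began; what a row does not reach only later rows make up. A row lasts 1/10 s, in which the tool goes at most 50 mm and 8.59 degrees, less where a joint would pass 70% of its speed; a pose out of reach is approached as far as the arm can. A call with a gripper value outside its range is refused whole. The fingers move at their own pace and stop on an object; "squeeze" is the grip in N (left out, the last holds). Time passes only in rows, so rows that repeat a pose let the fingers close. It gives the time, the measured TCP pose, the force and the opening at its end, in the units of the state.
- r.observe(): the state, without advancing time (a new reading comes with each control period).
- viewer.camera(name): name is "scene" or "top"; returns a dict with "frame" (480x640x3 uint8, blue, green, red), "K" (3x3 intrinsics, pixels), "cam_to_world" (4x4, takes a point from camera to world coordinates). Camera axes: x right, y down, z forward; pixel columns grow to the right and rows downward; lengths in m; the calibration is good to about 2 mm. A picture is of the moment at which its call begins. There is no depth.
- r.sign_off(): hands the job in, once; it reports no verdict.
The state is a dict: "time": time; "qpos": joint angles; "joint_vel": joint speeds; "joint_torque": joint torques, N m; "position": TCP position; "tool_rot": TCP orientation; "force": force on the tool from outside, world axes, zero at the start; "moment": the same for the moment, N m; "width": opening from 0.0 (shut) to 1.0 (fully open).
Only numpy, scipy, OpenCV 4.12 (cv2) and the standard library are available. Lean on these libraries where they do the work, as an engineer would, in place of code of your own. Each camera call takes 0.05 s, during which the arm holds its last target.

## Working session

There is one attempt and no reset: what is moved stays moved. The work goes in short steps, Python scripts to look and compute and a tool call to move; the robot and the scene stay as the last step left them, time stands still between calls to the robot, and variables do not carry over. Pictures are saved under pics/ and viewed, and the job is handed in when it is done.

Besides the shell and the picture viewer there is one more tool, called after "Call:" as name(argument=value, ...), one argument or row to a line, values as JSON. drive_tool: Moves the arm, as the interface text tells. Its arguments: {"type":"object","properties":{"targets":{"type":"array"},"squeeze":{"type":"number"}},"required":["targets"]}

```bash
ls; mkdir -p pics
python3 - <<'E'
from plant import r, viewer
import cv2,json,numpy as np
np.set_printoptions(suppress=True,precision=4)
print(r.observe())
for n in ("scene","top"):
    c=viewer.camera(n); cv2.imwrite(f"pics/{n}0.png",c["frame"]); print(n,c["K"],c["cam_to_world"])
E
```

```text
pics
{'time': 0.0, 'qpos': array([ 53.7546,  14.8587,  88.0118,  -0.0008,  77.2356, -11.6212]), 'joint_vel': array([-0.0262, -0.0313, -0.0724, -0.0467,  0.0411,  0.0722]), 'joint_torque': array([ -0.0006, -43.7295, -28.4001,   0.0719,   0.0413,  -0.0001]), 'position': array([0.2288, 0.4995, 0.2178]), 'tool_rot': array([[-0.9091,  0.4167, -0.0011],
       [ 0.4167,  0.9091, -0.0015],
       [ 0.0004, -0.0018, -1.    ]]), 'force': array([ 0.8291,  0.4925, -0.121 ]), 'moment': array([0.0495, 0.0093, 0.0489]), 'width': 1.000278837212777}
scene [[489.3174   0.     316.5897]
 [  0.     489.3174 236.9519]
 [  0.       0.       1.    ]] [[-0.0872  0.8349 -0.5434  1.1284]
 [ 0.9962  0.0688 -0.0543 -0.0337]
 [-0.008  -0.5461 -0.8377  1.0417]
 [ 0.      0.      0.      1.    ]]
top [[455.0308   0.     324.0728]
 [  0.     455.0308 234.2573]
 [  0.       0.       1.    ]] [[ 0.1328 -0.9701  0.2033  0.3245]
 [-0.9911 -0.1301  0.0266 -0.1169]
 [ 0.0006 -0.205  -0.9788  1.1819]
 [ 0.      0.      0.      1.    ]]
```

View pics/scene0.png

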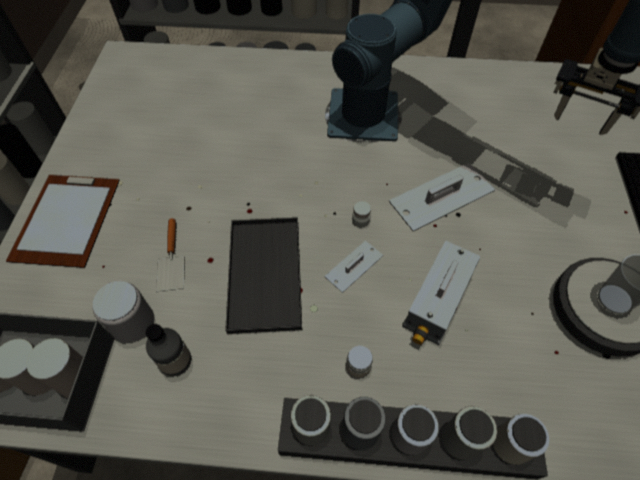

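View pics/top0.png

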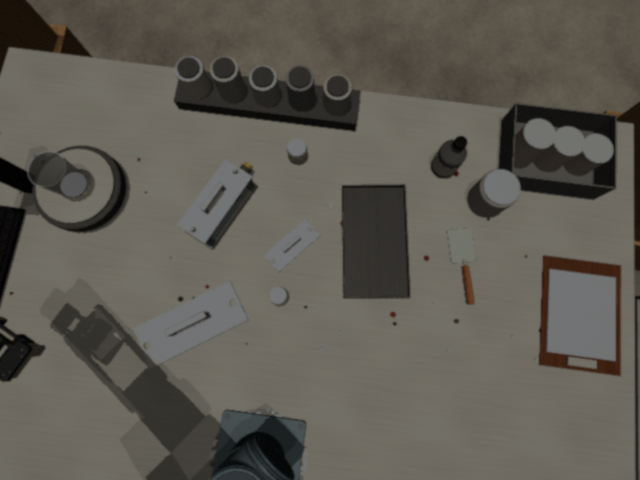

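The scene view shows the raised housing with its cover near (443,290), with the yellow-brass part near (420,333). Look-alike plates lie flat at (442,197) and (355,265), and the tray is at (265,275). In the top view the housing is at about (217,205) and the tray at (375,240). I'll enlarge these areas.

Run:
```python
import cv2
a=cv2.imread("pics/scene0.png"); b=cv2.imread("pics/top0.png")
cv2.imwrite("pics/s_crop.png",cv2.convertScaleAbs(cv2.resize(a[230:355,380:500],None,fx=4.8,fy=4.8,interpolation=cv2.INTER_CUBIC),alpha=1.0))
cv2.imwrite("pics/t_crop.png",cv2.resize(b[150:255,165:270],None,fx=5.6,fy=5.6,interpolation=cv2.INTER_CUBIC))
cv2.imwrite("pics/tray_crop.png",cv2.convertScaleAbs(cv2.resize(b[170:310,320:430],None,fx=4,fy=4,interpolation=cv2.INTER_CUBIC),alpha=2))
cv2.imwrite("pics/tray_crop_s.png",cv2.convertScaleAbs(cv2.resize(a[205:345,215:315],None,fx=4,fy=4,interpolation=cv2.INTER_CUBIC),alpha=2))
```

```text
(no output)
```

View pics/s_crop.png

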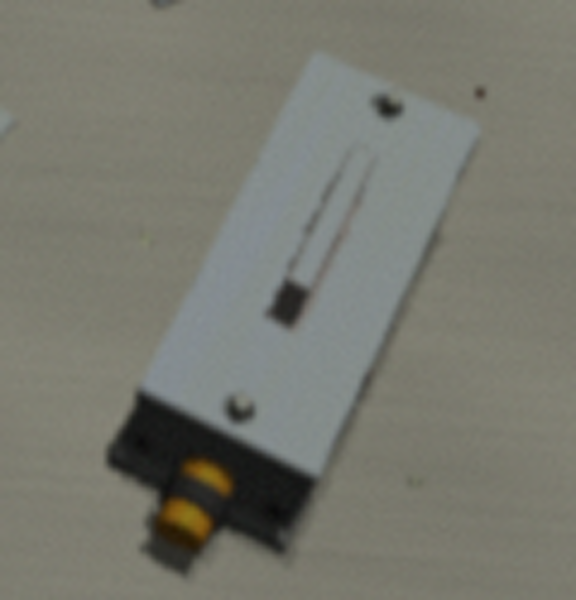

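View pics/t_crop.png

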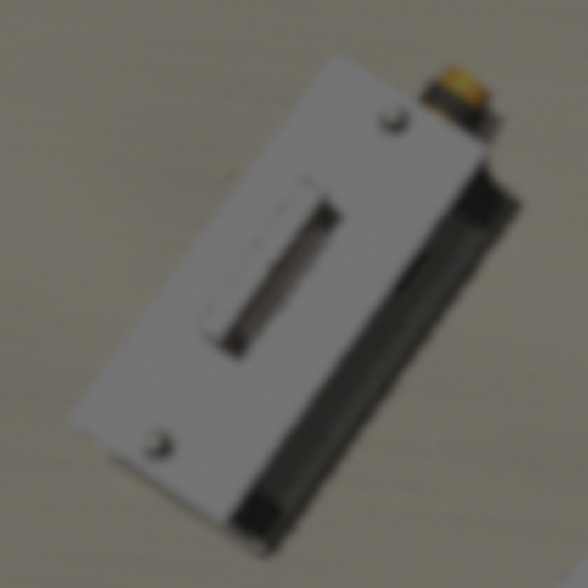

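View pics/tray_crop.png

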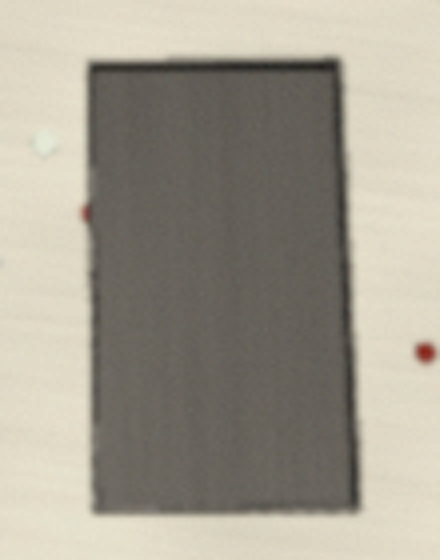

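View pics/tray_crop_s.png

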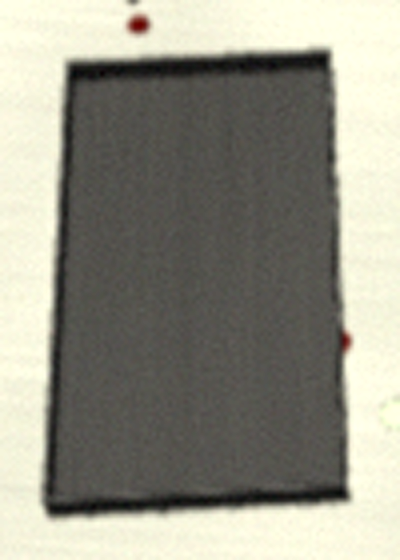

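```bash
cat > h.py <<'E'
import numpy as np
from plant import r, viewer
np.set_printoptions(suppress=True,precision=4)
CAM={n:(lambda c:(np.array(c["K"]),np.array(c["cam_to_world"])))(viewer.camera(n)) for n in ("scene","top")}
def ray(n,p):
    K,T=CAM[n]; d=T[:3,:3]@np.linalg.solve(K,[p[0],p[1],1]); return T[:3,3],d/np.linalg.norm(d)
def onz(n,p,z):
    o,d=ray(n,p); return o+d*(z-o[2])/d[2]
def tri(ps,pt):
    A=np.zeros((3,3));b=np.zeros(3); R=[ray("scene",ps),ray("top",pt)]
    for o,d in R:
        M=np.eye(3)-np.outer(d,d);A+=M;b+=M@o
    x=np.linalg.solve(A,b); return x,max(np.linalg.norm((np.eye(3)-np.outer(d,d))@(x-o)) for o,d in R)
def proj(n,X):
    K,T=CAM[n]; c=T[:3,:3].T@(np.array(X)-T[:3,3]); u=K@c; return u[:2]/u[2]
def px(p,s,off): return (np.array(p)+.5)/s-.5+np.array(off)
E
python3 - <<'E'
from h import *
S=lambda p:px(p,4.8,(380,230)); T=lambda p:px(p,5.6,(165,150))
prs=[("P1",(318,52),(230,522)),("P2",(480,127),(72,420)),("P3",(143,392),(487,150)),("P4",(320,478),(335,52)),("pinN",(388,105),(157,443)),("pinF",(240,407),(395,120))]
for n,a,b in prs:
    z=.094 if 'pin' in n else .084
    print(n,*tri(S(a),T(b)),onz("scene",S(a),z),onz("top",T(b),z))
S=lambda p:px(p,4,(215,205)); T=lambda p:px(p,4,(320,170))
for n,a,b in [("NL",(68,62),(358,512)),("NH",(330,52),(95,512)),("FH",(348,495),(90,62)),("FL",(47,512),(340,60))]:
    print(n,*tri(S(a),T(b)),onz("scene",S(a),.022),onz("top",T(b),.022))
E
```

```text
P1 [0.4927 0.2012 0.0838] 0.002711194625255708 [0.4922 0.2039 0.084 ] [0.4927 0.1983 0.084 ]
P2 [0.5286 0.2769 0.084 ] 0.0008109102010298917 [0.5284 0.2778 0.084 ] [0.5285 0.276  0.084 ]
P3 [0.6774 0.1164 0.0813] 0.0009333279139872104 [0.6786 0.117  0.084 ] [0.6766 0.1149 0.084 ]
P4 [0.7133 0.1917 0.085 ] 0.0005696729496893153 [0.7128 0.1925 0.084 ] [0.7137 0.1914 0.084 ]
pinN [0.5225 0.2347 0.0886] 0.0005995486105251839 [0.526  0.2326 0.094 ] [0.5215 0.2336 0.094 ]
pinF [0.684  0.1582 0.0876] 0.00044201929470088445 [0.6869 0.1573 0.094 ] [0.6818 0.1561 0.094 ]
NL [ 0.4319 -0.3209  0.0193] 3.907050329920832e-06 [ 0.4337 -0.3201  0.022 ] [ 0.4316 -0.3204  0.022 ]
NH [ 0.4098 -0.1553  0.0183] 0.0003321895169603431 [ 0.4123 -0.1545  0.022 ] [ 0.4095 -0.1555  0.022 ]
FH [ 0.7072 -0.1138  0.0129] 0.0013812426868557257 [ 0.7108 -0.1118  0.022 ] [ 0.7044 -0.1152  0.022 ]
FL [ 0.7311 -0.2802  0.0123] 0.001365529483461324 [ 0.7347 -0.2765  0.022 ] [ 0.7279 -0.2802  0.022 ]
```

Checks so far:
- **Cover:** the corners triangulate to 203 x 84 mm with the top surface at 0.084 m, so this is the right plate. Its centre is about (0.603, 0.197) and its yaw about -24.7°.
- **Tray:** 301 x 167 mm, centre about (0.570, -0.2175), yaw about 7.8°.

Next I'll check the bar by overlaying the model.

```bash
python3 - <<'E'
from h import *
import cv2
S=lambda p:px(p,4.8,(380,230)); T=lambda p:px(p,5.6,(165,150))
c=np.array([.603,.1968]);
near=np.array([.5107,.239]);far=np.array([.6954,.154]);d=far-near;print("yaw",np.degrees(np.arctan2(d[1],d[0])))
near=np.array([.5225,.2347]);far=np.array([.684,.1582]);d=far-near;print("yaw pins",np.degrees(np.arctan2(d[1],d[0])), (near+far)/2)
y=np.radians(-25);ex=np.array([np.cos(y),np.sin(y)]);ey=np.array([-ex[1],ex[0]])
for n,off,s,f in(("scene",(380,230),4.8,"s_crop"),("top",(165,150),5.6,"t_crop")):
    im=cv2.imread(f"pics/{f}.png")
    def box(l,w,z,col):
        q=[np.r_[c+ex*a*l/2+ey*b*w/2,z] for a,b in((1,1),(1,-1),(-1,-1),(-1,1))]
        q=np.array([(proj(n,X)-off+.5)*s-.5 for X in q]).astype(np.int32); cv2.polylines(im,[q],True,col,1)
    box(.205,.085,.084,(0,255,0)); box(.08,.012,.120,(0,0,255)); box(.21,.09,.0,(255,0,0))
    for a in(-.09,.09):
        q=(proj(n,np.r_[c+ex*a,.094])-off+.5)*s-.5; cv2.circle(im,tuple(int(v) for v in q),4,(0,255,255),1)
    cv2.imwrite(f"pics/{f}_o.png",im)
E
python3 -c "
import cv2,numpy as np
a=cv2.imread('pics/s_crop_o.png');b=cv2.imread('pics/t_crop_o.png')
h=420;cv2.imwrite('pics/o1.png',np.hstack([cv2.resize(a,(int(a.shape[1]*h/a.shape[0]),h)),cv2.resize(b,(385,h))]))"
```

```text
yaw -24.712158733582633
yaw pins -25.346175941946676 [0.6033 0.1965]
```

View pics/o1.png

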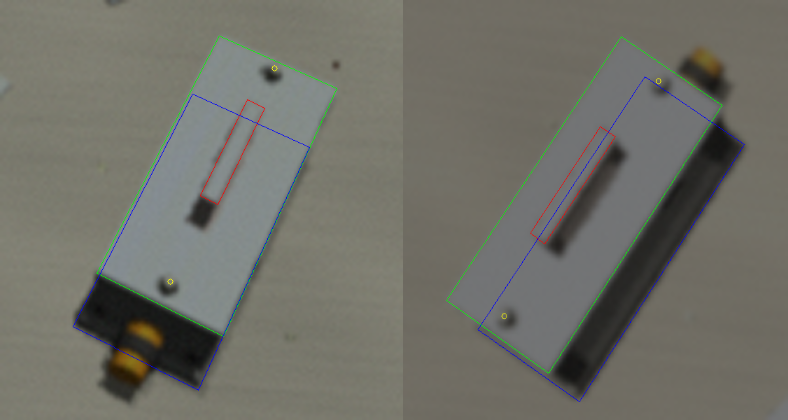

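The overlay agrees in both views: the green cover outline, red bar top at 0.120 m, and base outline all fit. The tool's jaw axis is already at about 65.4°, against the 65° needed. Moving to hover over the bar.

Call:
drive_tool(
  targets=[
    [40,-32,0,0,0.6],
    [85,-70,0,0,0.6],
    [125,-100,0,0,0.6],
    [160,-130,0,0,0.6],
    [195,-160,-10,0,0.6],
    [230,-190,-20,0,0.6],
    [265,-215,-30,0,0.6],
    [300,-245,-40,-0.007,0.6],
    [335,-272,-50,-0.007,0.6],
    [360,-292,-50,-0.007,0.6],
    [374,-303,-50,-0.007,0.6],
    [374,-303,-50,-0.007,0.6],
    [374,-303,-50,-0.007,0.6],
  ],
)

```text
time: 1.6
position: [0.6024, 0.1977, 0.1687]
tool_rot: [[-0.906, 0.423, -0.001], [0.423, 0.906, 0.001], [0.001, 0.0, -1.0]]
force: [-0.2, -0.1, -0.4]
width: 0.599
```

Call:
drive_tool(
  targets=[
    [0,-1,-20,0,0.6],
    [0,-1,-45,0,0.6],
    [0,-1,-65,0,0.6],
    [0,-1,-74,0,0.6],
    [0,-1,-74,0,0.6],
  ],
)

```text
time: 2.1
position: [0.6012, 0.1972, 0.0938]
tool_rot: [[-0.907, 0.421, -0.003], [0.421, 0.907, -0.0], [0.002, -0.001, -1.0]]
force: [-0.4, -1.0, 0.3]
width: 0.599
```

Run:
```python
from plant import r, viewer
import cv2,numpy as np
a=viewer.camera("scene")["frame"][200:360,360:520];b=viewer.camera("top")["frame"][130:270,150:290]
cv2.imwrite("pics/g1.png",cv2.convertScaleAbs(np.hstack([cv2.resize(a,(400,400)),cv2.resize(b,(400,400))]),alpha=1.5))
print(r.observe()["position"],r.observe()["force"])
```

```text
[0.60315713 0.19693811 0.09574706] [-0.22500476 -0.32619106  0.1603653 ]
```

View pics/g1.png

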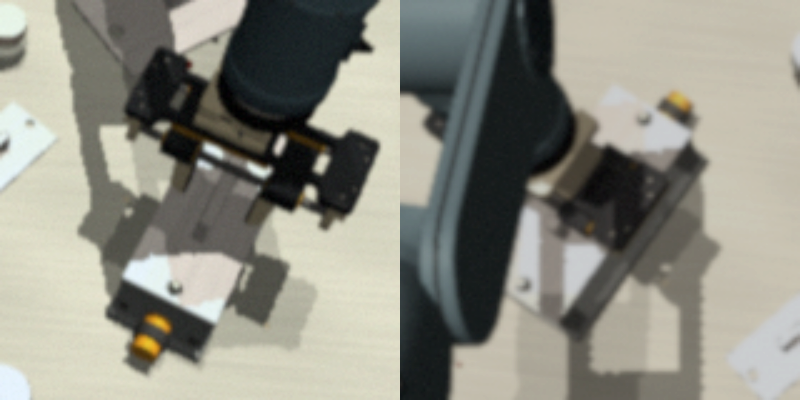

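The gripper straddles the bar, with a finger on each side at about (185,175) and (262,205) in the left half, and there is no contact force. Closing now.

Call:
drive_tool(
  targets=[
    [0,0,0,0,0.0],
    [0,0,0,0,0.0],
    [0,0,0,0,0.0],
    [0,0,0,0,0.0],
    [0,0,0,0,0.0],
    [0,0,0,0,0.0],
    [0,0,0,0,0.0],
    [0,0,0,0,0.0],
  ],
  squeeze=40,
)

```text
time: 3.0
position: [0.6032, 0.196, 0.0947]
tool_rot: [[-0.906, 0.423, 0.0], [0.423, 0.906, 0.0], [-0.0, 0.0, -1.0]]
force: [0.4, 0.2, -0.0]
width: 0.125
```

Call:
drive_tool(
  targets=[
    [0,0,4,0,0.0],
    [0,0,8,0,0.0],
    [0,0,14,0,0.0],
    [0,0,22,0,0.0],
    [0,0,35,0,0.0],
    [0,0,50,0,0.0],
    [0,0,65,0,0.0],
    [0,0,75,0,0.0],
    [0,0,75,0,0.0],
    [0,0,75,0,0.0],
  ],
)

```text
time: 4.0
position: [0.6031, 0.196, 0.1698]
tool_rot: [[-0.906, 0.423, 0.0], [0.423, 0.906, 0.0], [-0.0, 0.0, -1.0]]
force: [-0.3, 0.5, -4.2]
width: 0.122
```

Run:
```python
from plant import r, viewer
import cv2,numpy as np
a=viewer.camera("scene")["frame"][200:360,360:520];b=viewer.camera("top")["frame"][130:270,150:290]
cv2.imwrite("pics/g2.png",cv2.convertScaleAbs(np.hstack([cv2.resize(a,(400,400)),cv2.resize(b,(400,400))]),alpha=1.5))
print(r.observe()["position"],r.observe()["force"],r.observe()["moment"],r.observe()["width"])
```

```text
[0.60254176 0.19588802 0.16877014] [-0.03533537 -0.24176383 -4.17140202] [-0.00077094  0.03483532 -0.01223575] 0.12657601244395428
```

View pics/g2.png

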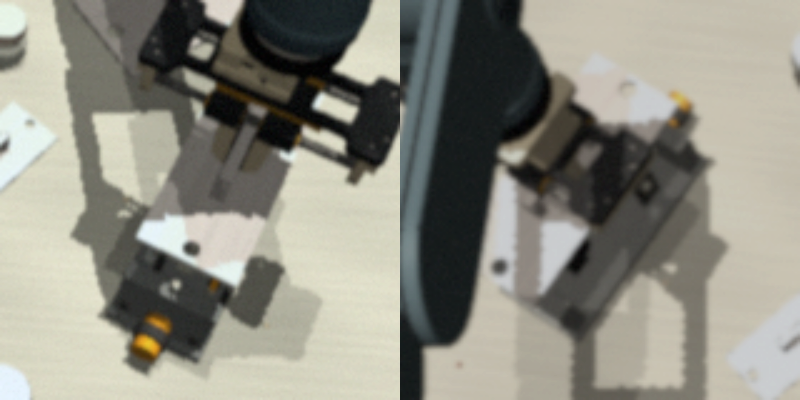

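The cover is off both pins, level, with -4.2 N on the wrist (about its weight), and its holes are clear of the pin seats. Carrying it to the tray.

Call:
drive_tool(
  targets=[
    [0,-10,0,0.0,0],
    [-2,-30,0,0.03,0],
    [-4,-55,0,0.07,0],
    [-7,-85,0,0.11,0],
    [-10,-115,0,0.15,0],
    [-12,-145,0,0.2,0],
    [-15,-180,0,0.25,0],
    [-17,-215,0,0.3,0],
    [-20,-250,0,0.35,0],
    [-22,-285,0,0.4,0],
    [-25,-315,0,0.45,0],
    [-28,-345,0,0.5,0],
    [-30,-370,0,0.54,0],
    [-32,-390,-5,0.572,0],
    [-33,-405,-15,0.572,0],
    [-33,-412,-30,0.572,0],
    [-33,-414,-45,0.572,0],
    [-33,-414,-65,0.572,0],
    [-33,-414,-85,0.572,0],
    [-33,-414,-85,0.572,0],
  ],
)

```text
time: 6.1
position: [0.5675, -0.2158, 0.0802]
tool_rot: [[-0.991, -0.135, -0.007], [-0.135, 0.991, 0.005], [0.006, 0.005, -1.0]]
force: [-0.6, -0.0, -2.9]
width: 0.125
```

Run:
```python
from plant import r, viewer
import cv2,numpy as np
A=viewer.camera("scene")["frame"];B=viewer.camera("top")["frame"]
cv2.imwrite("pics/full_s3.png",A);cv2.imwrite("pics/full_t3.png",B)
a=A[190:350,180:340];b=B[170:330,290:450]
cv2.imwrite("pics/g3.png",cv2.convertScaleAbs(np.hstack([cv2.resize(a,(400,400)),cv2.resize(b,(400,400))]),alpha=1.5))
print(r.observe()["position"],r.observe()["force"],r.observe()["moment"],r.observe()["width"])
a=A[220:360,390:510];b=B[150:260,165:270]
cv2.imwrite("pics/v3.png",cv2.convertScaleAbs(np.hstack([cv2.resize(a,None,fx=3.6,fy=3.6,interpolation=cv2.INTER_CUBIC),cv2.resize(b,(350,504),interpolation=cv2.INTER_CUBIC)]),alpha=2))
```

```text
[ 0.56965444 -0.21719388  0.08369161] [ 0.43784031  0.08317571 -3.42860554] [ 0.0049664  -0.01510923  0.0279778 ] 0.12437753538369507
```

View pics/g3.png

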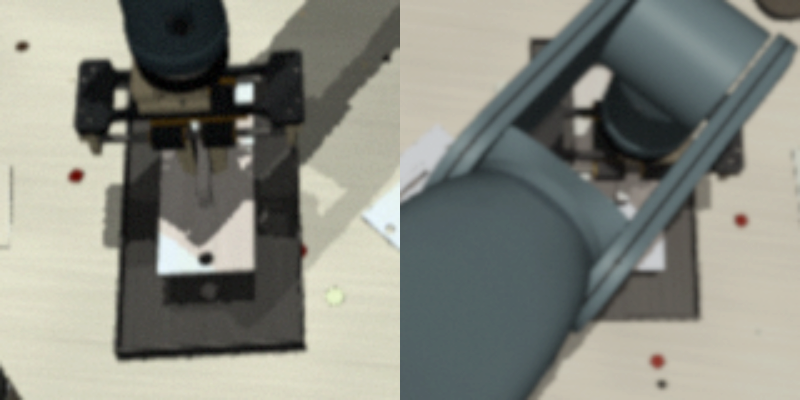

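View pics/v3.png

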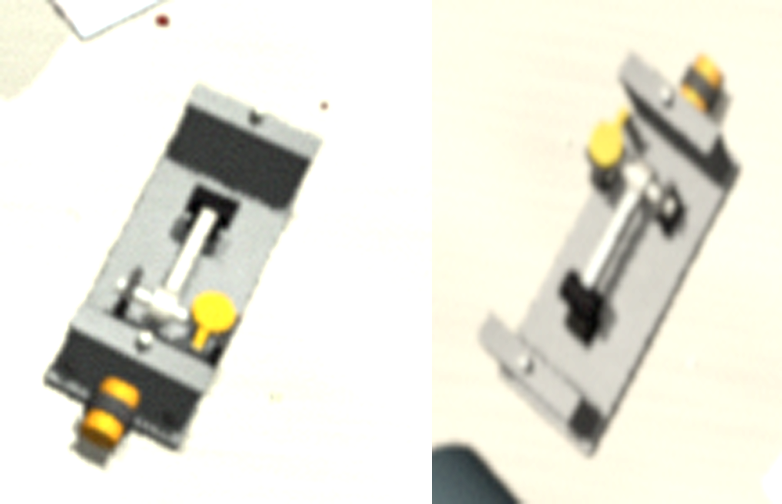

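The cover is centred and square over the tray, in the left panel between x=155 and 255. The uncovered valve shows the knob at about (213,205) in its left panel, and nothing blocks the fingers. Lowering.

Call:
drive_tool(
  targets=[
    [0,0,-15,0,0],
    [0,0,-35,0,0],
    [0,0,-50,0,0],
    [0,0,-58,0,0],
    [0,0,-62,0,0],
    [0,0,-64,0,0],
    [0,0,-65,0,0],
    [0,0,-65,0,0],
    [0,0,-65,0,0],
  ],
)

```text
time: 7.1
position: [0.5705, -0.2182, 0.0202]
tool_rot: [[-0.991, -0.135, 0.001], [-0.135, 0.991, -0.001], [-0.001, -0.001, -1.0]]
force: [-0.3, -0.2, -2.2]
width: 0.125
```

Call:
drive_tool(
  targets=[
    [0,0,-1,0,0],
    [0,0,-2,0,0],
    [0,0,-2,0,0],
    [0,0,-2,0,0],
  ],
)

```text
time: 7.5
position: [0.5702, -0.2181, 0.0177]
tool_rot: [[-0.991, -0.135, 0.0], [-0.135, 0.991, -0.0], [-0.0, -0.0, -1.0]]
force: [0.3, -0.4, -3.1]
width: 0.126
```

Call:
drive_tool(
  targets=[
    [0,0,-0.5,0,0],
    [0,0,-1,0,0],
    [0,0,-1,0,0],
    [0,0,-1,0,0],
  ],
)

```text
time: 7.9
position: [0.5702, -0.2181, 0.0176]
tool_rot: [[-0.991, -0.135, 0.0], [-0.135, 0.991, -0.0], [-0.0, -0.0, -1.0]]
force: [-2.2, 1.1, 4.4]
width: 0.121
```

Run:
```python
from plant import r, viewer
import cv2,numpy as np
A=viewer.camera("scene")["frame"]
a=A[190:350,180:340]
cv2.imwrite("pics/g4.png",cv2.convertScaleAbs(cv2.resize(a,(600,600)),alpha=1.8))
for i in range(4):
    viewer.camera("top");o=r.observe();print(o["position"],o["force"])
```

```text
[ 0.57022115 -0.21804039  0.01765262] [-2.29811927  0.52613855  4.20616809]
[ 0.57021391 -0.21805734  0.01765016] [-2.41650273  1.99961773  5.52109746]
[ 0.57021861 -0.21807761  0.0176618 ] [-2.40549091  1.6767973   5.06647666]
[ 0.57022893 -0.21807155  0.01766938] [-2.06143449  1.06644483  5.89485256]
```

View pics/g4.png

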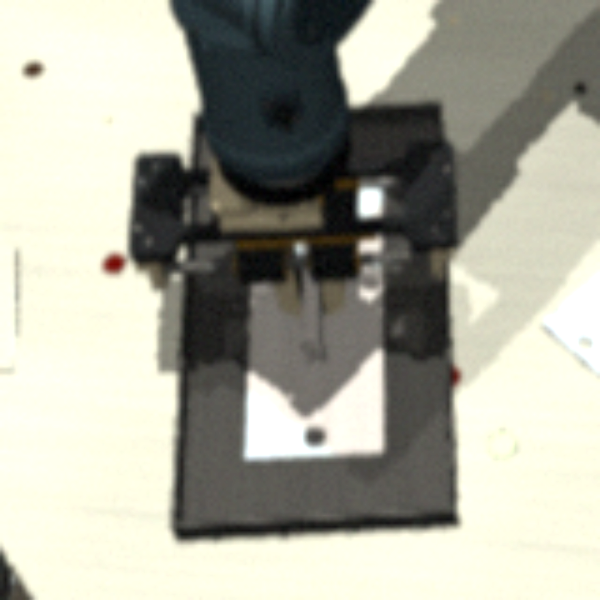

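The force has gone from -3 to +5 N, so the plate is resting on the floor, flat and inside the tray. Releasing.

Call:
drive_tool(
  targets=[
    [0,0,0,0,0.5],
    [0,0,0,0,0.5],
    [0,0,0,0,0.5],
    [0,0,0,0,0.5],
    [0,0,0,0,0.5],
    [0,0,15,0,0.5],
    [0,0,40,0,0.5],
    [0,0,75,0,0.5],
    [0,0,115,0,0.5],
    [0,0,155,0,0.5],
    [0,0,165,0,0.5],
  ],
)

```text
time: 9.25
position: [0.5724, -0.2193, 0.187]
tool_rot: [[-0.991, -0.135, 0.007], [-0.135, 0.991, -0.005], [-0.007, -0.005, -1.0]]
force: [0.4, -0.9, -0.2]
width: 0.499
```

Run:
```python
from plant import r, viewer
import cv2,numpy as np
A=viewer.camera("scene")["frame"]
a=A[190:350,180:340]
cv2.imwrite("pics/g5.png",cv2.convertScaleAbs(cv2.resize(a,(500,500)),alpha=1.8))
o=r.observe();print(o["position"],o["force"],o["width"])
# refine valve
from h import *
c=np.array([.603,.1968]);y=np.radians(-25);ex=np.array([np.cos(y),np.sin(y)])
A=cv2.imread("pics/full_s3.png");B=cv2.imread("pics/full_t3.png")
for n,I,f in(("scene",A,"a"),("top",B,"b")):
    pts=[("knob",np.r_[c-ex*.035,.052]),("pivot",np.r_[c+ex*.045,.052]),("pinN",np.r_[c-ex*.09,.094]),("pinF",np.r_[c+ex*.09,.094])]
    ps=[proj(n,p) for _,p in pts]; x0,y0=(int(v) for v in ps[1]-60); x0-=10
    I=cv2.resize(I[y0:y0+130,x0:x0+130],None,fx=4.6,fy=4.6,interpolation=cv2.INTER_CUBIC);I=cv2.convertScaleAbs(I,alpha=1.7)
    for p in ps:
        q=(p-[x0,y0]+.5)*4.6-.5; cv2.drawMarker(I,tuple(int(v) for v in q),(0,0,255),cv2.MARKER_CROSS,12,1)
    cv2.imwrite(f"pics/val_{f}.png",I);print(n,x0,y0)
```

```text
[ 0.57220443 -0.2191682   0.18641512] [ 0.631454   -1.15392175  1.45299632] 0.49836485974684186
scene 364 245
top 157 129
```

View pics/g5.png

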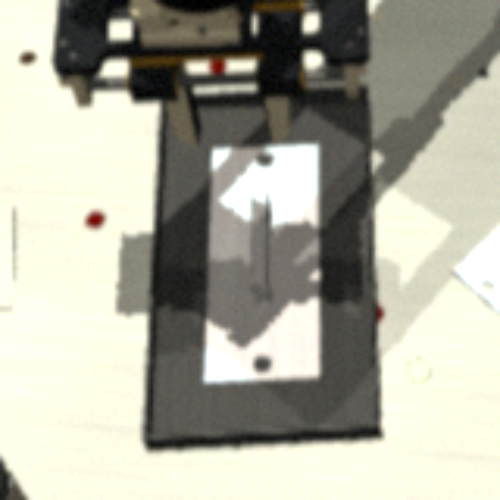

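View pics/val_a.png

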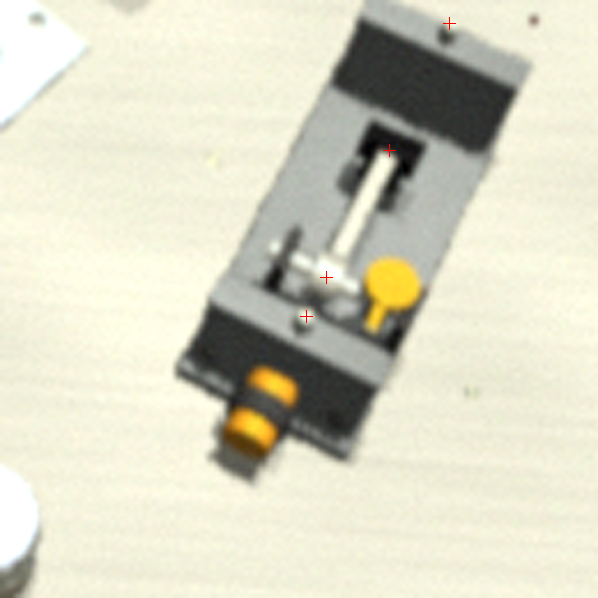

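View pics/val_b.png

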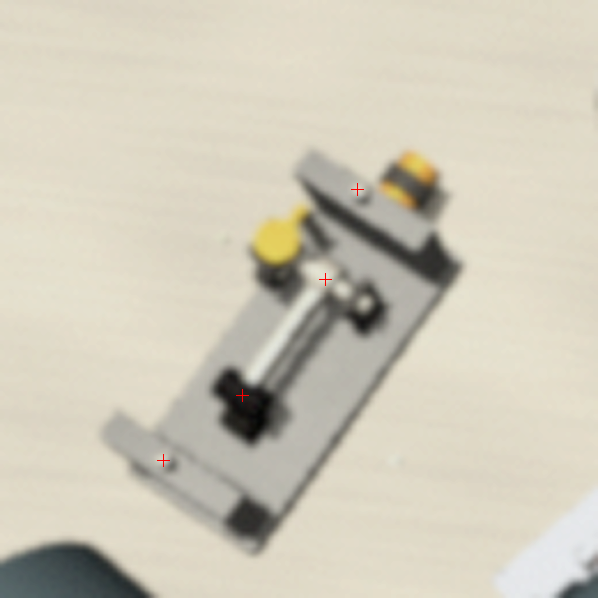

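The cover lies flat inside the tray, let go, with both holes visible at (265,158) and (262,363) and the gripper clear. The predicted knob and pivot markers fall on the knob and the lever's cross-shaft in both views. Now a triangulation check of the knob, then the move over it.

Run:
```python
from h import *
S=lambda p:px(p,4.6,(364,245)); T=lambda p:px(p,4.6,(157,129))
# knob centre, lever middle, plunger head
for a,b in [((391,155),(243,395)),((392,285),(277,240))]: print(*tri(S(a),T(b)))
c=np.array([.603,.1968]);y=np.radians(-25);ex=np.array([np.cos(y),np.sin(y)]);ey=np.array([-ex[1],ex[0]])
print("knob",c-ex*.035,"plunger",c+ex*.045+ey*.028,"top",c+ex*.045)
```

```text
[0.5722 0.2129 0.0488] 0.00028398548996597827
[0.6561 0.2028 0.0748] 0.00021634709292373035
knob [0.5713 0.2116] plunger [0.6556 0.2032] top [0.6438 0.1778]
```

Call:
drive_tool(
  targets=[
    [0,15,5,0,0.7],
    [0,45,5,0,0.7],
    [0,80,5,-0.05,0.7],
    [0,120,5,-0.1,0.7],
    [0,160,5,-0.15,0.7],
    [0,200,5,-0.22,0.7],
    [0,240,5,-0.3,0.7],
    [0,280,5,-0.37,0.7],
    [0,320,5,-0.45,0.7],
    [0,355,5,-0.52,0.7],
    [0,390,0,-0.572,0.7],
    [1,415,-10,-0.572,0.7],
    [1,430,-20,-0.572,0.7],
    [1,430,-30,-0.572,0.7],
    [1,430,-30,-0.572,0.7],
    [1,430,-30,-0.572,0.7],
  ],
)

```text
time: 11.1
position: [0.5709, 0.2107, 0.1511]
tool_rot: [[-0.906, 0.424, -0.001], [0.424, 0.906, -0.001], [0.001, -0.001, -1.0]]
force: [0.4, 0.1, 0.5]
width: 0.698
```

The knob triangulates to (0.572, 0.213, 0.049) and the plunger head to 0.075 m, both as expected. Descending over the knob.

Call:
drive_tool(
  targets=[
    [0,0,-20,0,0.7],
    [0,0,-45,0,0.7],
    [0,0,-70,0,0.7],
    [0,0,-90,0,0.7],
    [0,0,-108,0,0.7],
    [0,0,-118,0,0.7],
    [0,0,-118,0,0.7],
    [0,0,-118,0,0.7],
  ],
)

```text
time: 11.9
position: [0.5719, 0.2115, 0.0345]
tool_rot: [[-0.906, 0.424, 0.001], [0.424, 0.906, 0.0], [-0.001, 0.001, -1.0]]
force: [-0.2, -0.3, 0.6]
width: 0.702
```

Run:
```python
from plant import r, viewer
import cv2,numpy as np
a=viewer.camera("scene")["frame"][210:350,370:510];b=viewer.camera("top")["frame"][130:270,150:290]
cv2.imwrite("pics/g6.png",cv2.convertScaleAbs(np.hstack([cv2.resize(a,(400,400)),cv2.resize(b,(400,400))]),alpha=1.8))
print(r.observe()["position"],r.observe()["force"])
```

```text
[0.57218406 0.21189682 0.03495788] [ 0.17793466 -0.51079534 -0.23893735]
```

View pics/g6.png

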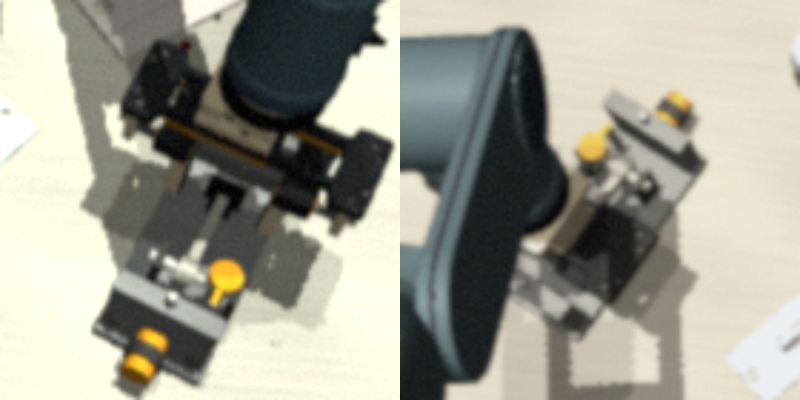

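The fingers (178,175) and (275,210) straddle the knob (225,190) evenly. Pinching.

Call:
drive_tool(
  targets=[
    [0,0,-1,0,0.0],
    [0,0,-1,0,0.0],
    [0,0,-1,0,0.0],
    [0,0,-1,0,0.0],
    [0,0,-1,0,0.0],
    [0,0,-1,0,0.0],
    [0,0,-1,0,0.0],
    [0,0,-1,0,0.0],
  ],
  squeeze=30,
)

```text
time: 12.8
position: [0.5713, 0.2124, 0.0327]
tool_rot: [[-0.906, 0.423, 0.0], [0.423, 0.906, 0.001], [-0.0, 0.001, -1.0]]
force: [1.1, 2.8, 0.2]
width: 0.321
```

Run:
```python
from plant import r
import numpy as np
np.set_printoptions(suppress=True,precision=4)
o=r.observe();print(o["position"],o["force"],o["moment"],o["width"])
y=np.radians(-25);ex=np.array([np.cos(y),np.sin(y)])
for t in range(0,91,5):
    a=np.radians(t); s=80*(1-np.cos(a)); print(t,np.round(np.r_[ex*s,80*np.sin(a)],1).tolist())
```

```text
[0.5713 0.2124 0.0327] [1.1472 2.8168 0.2005] [ 0.3723 -0.0395 -0.1138] 0.32068766810991967
0 [0.0, -0.0, 0.0]
5 [0.3, -0.1, 7.0]
10 [1.1, -0.5, 13.9]
15 [2.5, -1.2, 20.7]
20 [4.4, -2.0, 27.4]
25 [6.8, -3.2, 33.8]
30 [9.7, -4.5, 40.0]
35 [13.1, -6.1, 45.9]
40 [17.0, -7.9, 51.4]
45 [21.2, -9.9, 56.6]
50 [25.9, -12.1, 61.3]
55 [30.9, -14.4, 65.5]
60 [36.3, -16.9, 69.3]
65 [41.9, -19.5, 72.5]
70 [47.7, -22.2, 75.2]
75 [53.7, -25.1, 77.3]
80 [59.9, -27.9, 78.8]
85 [66.2, -30.9, 79.7]
90 [72.5, -33.8, 80.0]
```

The opening is 0.321, or 29.9 mm, which matches the 30 mm knob. Swinging the first half of the arc.

Call:
drive_tool(
  targets=[
    [0.3,-0.1,7,0,0],
    [1.1,-0.5,14,0,0],
    [2.5,-1.2,20.7,0,0],
    [4.4,-2,27.4,0,0],
    [6.8,-3.2,33.8,0,0],
    [9.7,-4.5,40,0,0],
    [13.1,-6.1,45.9,0,0],
    [17,-7.9,51.4,0,0],
    [21.2,-9.9,56.6,0,0],
    [21.2,-9.9,56.6,0,0],
    [21.2,-9.9,56.6,0,0],
  ],
)

```text
time: 13.9
position: [0.5919, 0.2025, 0.0891]
tool_rot: [[-0.906, 0.423, -0.001], [0.423, 0.906, 0.001], [0.001, 0.0, -1.0]]
force: [0.2, 4.7, -4.1]
width: 0.321
```

Run:
```python
from plant import r, viewer
import cv2,numpy as np
a=viewer.camera("scene")["frame"][210:350,370:510];b=viewer.camera("top")["frame"][130:270,150:290]
cv2.imwrite("pics/g7.png",cv2.convertScaleAbs(np.hstack([cv2.resize(a,(400,400)),cv2.resize(b,(400,400))]),alpha=1.8))
o=r.observe();print(o["position"],o["force"],o["moment"],o["width"])
```

```text
[0.59191842 0.20243994 0.08914425] [ 1.01649414  5.25760651 -5.00556527] [ 0.86933946 -0.04820396 -0.11423505] 0.32040522504454244
```

View pics/g7.png

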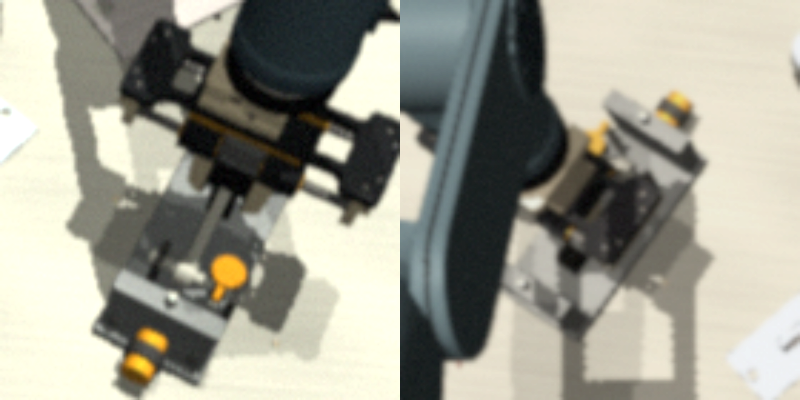

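The lever is following at about 45°. A small side force of about 5 N along +y has built up, so I'll ease 1 mm that way during the second half.

Call:
drive_tool(
  targets=[
    [4.8,-1.9,4.7,0,0],
    [10,-3.9,8.9,0,0],
    [15.5,-6.1,12.7,0,0],
    [21.1,-8.7,15.9,0,0],
    [26.9,-11.4,18.6,0,0],
    [32.9,-14.3,20.7,0,0],
    [39.1,-17.1,22.2,0,0],
    [45.4,-20.1,23.1,0,0],
    [51.7,-23,23.4,0,0],
    [51.7,-23,23.4,0,0],
    [51.7,-23,23.4,0,0],
    [51.7,-23,23.4,0,0],
  ],
)

```text
time: 15.2
position: [0.6435, 0.178, 0.1132]
tool_rot: [[-0.906, 0.423, -0.001], [0.423, 0.906, -0.002], [0.0, -0.002, -1.0]]
force: [-4.4, 0.3, 0.1]
width: 0.316
```

Run:
```python
from h import *
import cv2
A=viewer.camera("scene")["frame"];B=viewer.camera("top")["frame"]
cv2.imwrite("pics/full_s8.png",A);cv2.imwrite("pics/full_t8.png",B)
a=A[230:330,390:490];b=B[150:250,170:270]
cv2.imwrite("pics/g8.png",cv2.convertScaleAbs(np.hstack([cv2.resize(a,(400,400),interpolation=3),cv2.resize(b,(400,400),interpolation=3)]),alpha=1.8))
o=r.observe();print(o["position"],o["force"],o["moment"],o["width"])
c=np.array([.603,.1968]);y=np.radians(-25);ex=np.array([np.cos(y),np.sin(y)]);ey=np.array([-ex[1],ex[0]])
d=o["position"][:2]-c; g=np.array([d@ex-.045,o["position"][2]+.019-.052]);print("local rel pivot",g,"y",d@ey,"angle",np.degrees(np.arctan2(g[1],-g[0])),np.hypot(*g))
```

```text
[0.6435 0.178  0.1132] [-5.0066  0.2675  0.528 ] [0.0354 0.9531 0.0737] 0.31401302546198373
local rel pivot [-0.0004  0.0802] y 0.0001054996413696564 angle 89.71295669075856 0.08020531255104335
```

View pics/g8.png

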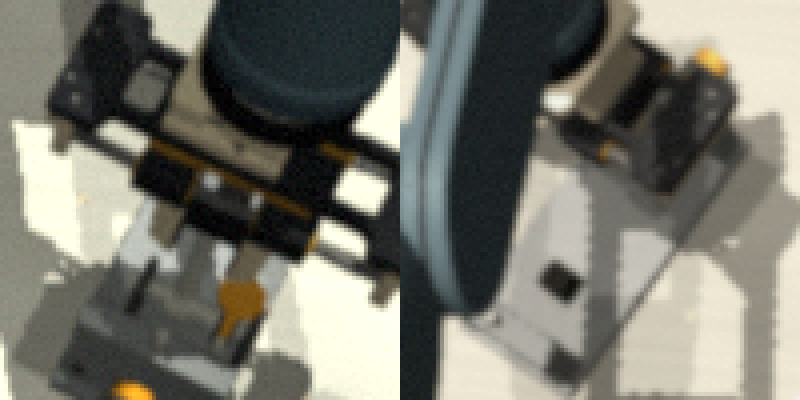

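At the end of the arc the pinch point sits at 89.7° and 80.2 mm from the pivot, and the force matches the spring. Now to check against the images: lever direction and plunger height.

Run:
```python
from h import *
import cv2
c=np.array([.603,.1968]);y=np.radians(-25);ex=np.array([np.cos(y),np.sin(y)]);ey=np.array([-ex[1],ex[0]])
A=cv2.imread("pics/full_s8.png");s=8;off=(405,245)
I=cv2.convertScaleAbs(cv2.resize(A[245:320,405:480],None,fx=s,fy=s,interpolation=cv2.INTER_CUBIC),alpha=2.2)
P=lambda X:tuple(int(v) for v in (proj("scene",X)-off+.5)*s-.5)
piv=c+ex*.045
for t,col in((80,(255,0,0)),(90,(0,0,255)),(100,(0,255,0))):
    a=np.radians(t);d=np.r_[-ex*np.cos(a),np.sin(a)]
    for w in(-.005,.005):
        n=np.r_[ex*np.sin(a),np.cos(a)]*.0065 # far face
        b=np.r_[piv+ey*w,.052]+n
        cv2.line(I,P(b+d*.01),P(b+d*.08),col,1)
for z,col in((.075,(255,0,0)),(.0877,(0,0,255))):
    q=[P(np.r_[piv+ey*.028+.013*(ex*np.cos(u)+ey*np.sin(u)),z]) for u in np.linspace(0,6.28,30)]
    cv2.polylines(I,[np.array(q)],True,col,1)
cv2.imwrite("pics/lev8.png",I)
```

```text
(no output)
```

View pics/lev8.png

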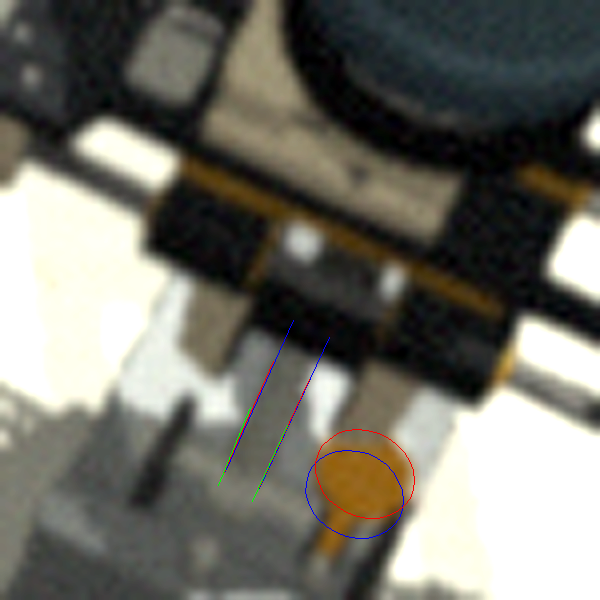

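Run:
```python
from h import *
import cv2
c=np.array([.603,.1968]);y=np.radians(-25);ex=np.array([np.cos(y),np.sin(y)]);ey=np.array([-ex[1],ex[0]])
piv=c+ex*.045;h=piv+ey*.028
for f,z in(("full_s3",.075),("full_s8",.0877)):
    A=cv2.imread(f"pics/{f}.png");hsv=cv2.cvtColor(A,cv2.COLOR_BGR2HSV)
    m=((hsv[...,0]>8)&(hsv[...,0]<32)&(hsv[...,1]>130)&(hsv[...,2]>50)).astype(np.uint8)
    p=proj("scene",np.r_[h,z]); M=np.zeros_like(m);x0,y0=int(p[0])-9,int(p[1])-12;M[y0:y0+19,x0:x0+20]=m[y0:y0+19,x0:x0+20]
    ys,xs=np.nonzero(M);print(f,"pred",p,"rows",np.bincount(ys)[y0:y0+19],y0,"cols",np.bincount(xs)[x0:x0+20],x0)
print(proj("scene",np.r_[h,.075]),proj("scene",np.r_[h,.0877]))
```

```text
full_s3 pred [448.8783 306.3221] rows [ 0  0  0  0  0  0  0  2  8 10 10 12 12 12 11 11 11 10  8] 294 cols [ 0  0  0  0  3 10 11 11 11 12 12 11 11 10  9  6] 439
full_s8 pred [450.1799 303.7766] rows [ 0  0  0  0  0  0  0  0  0  4 10 10 11 11 11 10 10  9  7] 291 cols [ 0  0  0  0  5  9 10  9 10  9  9 10  9  8  5] 441
[448.8783 306.3221] [450.1799 303.7766]
```

The plunger head has moved by about (+1.2, -2) px against (+1.3, -2.5) predicted for full lift, so it is at or near the top. A last look at the whole scene before handing in.

View pics/full_s8.png

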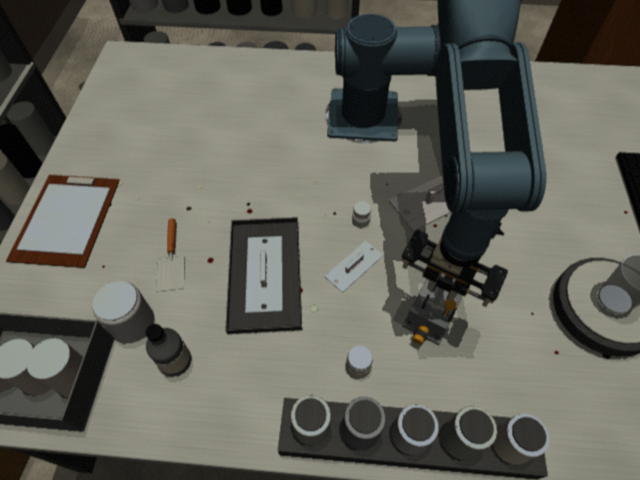

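View pics/full_t8.png

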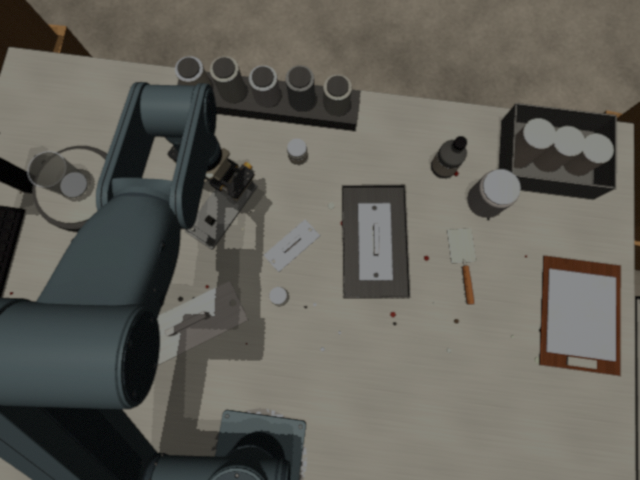

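The cover lies flat in the tray, at (265,275) in the scene view and (376,242) in the top view. The tin, jar, stirrer and look-alikes are at the same pixels as at the start. Handing in while holding the lever.

Run:
```python
from plant import r
o=r.observe();print(o["time"],o["position"],o["force"],o["width"])
print(r.sign_off())
```

```text
15.6 [0.64343298 0.17804788 0.11320065] [-4.88337867 -1.02753848  1.16318997] 0.3149747978032909
the job is handed in; nothing more can be done
None
```

I lifted the cover off the pins by its bar, laid it flat in the tray and let go. Then I pinched the lever's knob over its ends, swung it upright, and handed in while still holding it, at 15.6 s of the 59 s allowed.

- **Cover:** the last pictures show it flat and centred on the tray floor, with the gripper clear of it. The plate was resting on the floor before I let go, since the wrist force had gone from about -3 N to about +5 N.
- **Lever:** the pinch point works out at about 89.7° and 80.2 mm from the pivot. With the camera calibration good to about 2 mm, that angle is uncertain by about 1.5°. The knob was still gripped at the end, at about 29 mm opening. The side force on the tool was about 5 N, close to the spring's 3.3 N plus some friction.
- **Plunger:** its head moved about (+1.2, -2) px in the scene view, against (+1.3, -2.5) px predicted for full lift. The gripper partly hid the head, so this is only a rough check. The overlay of the lever's angle was no help, because that camera looks almost along the plane in which the lever swings.
- **Everything else:** the tin, jar, stirrer and look-alike plates are where they were at the start. The highest wrist force I read was about 7 N.

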